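# Let an unbalanced crank disc settle on the balancing rollers

## Task

Pick the crank disc up from its wooden rest and lay its shaft across the four rollers of the balancing stand, midway and without dropping it, with the lug still off to one side. Then let go and leave it to roll by itself until it comes to rest with the heavy lug hanging straight down. Do not push away the steel ring and the welding magnet that lie between the rest and the stand.

Things in the scene. Friction and masses are not known exactly. Their poses are not given: they have to be found in the camera images.
- wheel: Loose crank disc, 0.7 to 1 kg: upright steel disc 100 mm across, 10 mm thick, fixed at the middle of a level shaft (12 mm diameter, 150 mm long) with a hub 30 mm across, 30 mm long. Origin: on the shaft axis at the disc's middle. z runs along the shaft, x points away from the heavy lug (x up = lug down). Can be pinched from above on its two flat faces at the top of the rim; 60 N holds it.
- lug (a point): Middle of the dark steel lug, the disc's heavy side, 33 mm from the shaft axis; lug 26 mm wide, 24 mm radially, 48 mm along the shaft, so 19 mm proud of both disc faces. At the start it is 60 to 105 degrees from straight down, always clear of the rim's top. On the rollers, released, the disc swings to and fro and settles in about 3 s.
- rest: Fixed wooden rest where the disc starts, base 150 x 120 x 10 mm: a V of two 24 mm wide boards carries the rim 45 degrees either side of its lowest point; two posts end 1.5 mm below the shaft, 58 mm to each side of the disc. Origin: where the disc's origin starts, 75 mm above the bench. z along the shaft, level; x straight down. Nothing is higher than the shaft; the disc lifts straight up and out.
- stand: Fixed grey balancing stand. Base 150 (x) x 120 (y) x 12 mm; two upright plates, 8 mm thick, 70 mm high, at 62 mm each side in x; just inside each, 37 to 55 mm from the middle, a pair of overlapping free-turning steel disc rollers, 50 mm diameter, 7 mm thick, axles along x, 60 mm above the bench, 22 mm either side in y. Origin: centre of its underside, z up.
- seat (a point): Point over the stand's middle, 81.8 mm above the bench: where the disc's origin is when the shaft lies in the dips between the rollers of both pairs, along the stand's x (either way round), disc in the middle. The uprights end 5.8 mm below the shaft; the rollers' tops stand 3 mm above its axis.
- flange: Bystander: flat dark steel ring, 80 mm outside diameter, 12 mm high, lying on the bench between rest and stand. Origin: centre of its underside.
- weld_square: Bystander: orange welding magnet, 70 x 70 x 18 mm, lying flat on the bench, in the strip between rest and stand. Origin: centre of its underside.
There are look-alikes about, which are no part of the job. What is shaped like the stand but turquoise is not meant.

How it is judged:
On the way:
1. the shaft lies on the rollers while the lug is still well off to one side (more than 25 degrees from straight down) (horizontal distance between wheel and seat below 0.02 m and z of wheel in the frame of seat between -0.005 and 0.005 m and angle between the z axis of wheel and the x axis of stand, either way round below 0.12 rad and contact force between wheel and stand above 2 N and angle between wheel's own x axis and vertical above 0.44 rad).
At the end, for the whole second after the job is handed in: The disc's shaft lies on the rollers along the stand (within 7 degrees), the middle of the disc within 20 mm of the seat point sideways and 4 mm in height, the lug within 10 degrees of straight down, and the disc at rest (horizontal distance between wheel and seat below 0.02 m and z of wheel in the frame of seat between -0.004 and 0.004 m and angle between the z axis of wheel and the x axis of stand, either way round below 0.12 rad and angle between wheel's own x axis and vertical below 0.17 rad and linear speed of wheel below 0.02 m/s and angular speed of wheel below 0.15 rad/s); the robot touches nothing.
It fails at once if the ring or the magnet is pushed more than 30 mm from its place (distance of any of flange, weld_square from where it was at the start of the episode above 0.03 m).
It fails at once if the disc is dropped onto the stand: let go while its shaft is still more than 12 mm above its place on the rollers (horizontal distance between wheel and seat below 0.06 m and z of wheel in the frame of seat above 0.012 m and contact force between the fingers and wheel below 0.5 N).
It also fails if it takes over 46 s, if anything falls off the work surface, if the arm or the gripper's body presses on something with over 40 N, if the wrist force passes 120 N, or if a joint passes its speed limit or range.

## Robot

A 6-joint arm with a two-finger parallel gripper is mounted at the origin on the work surface. World frame = base frame: x ahead of the robot, y to its left, z up, the work surface at z = 0. Lengths are in m, angles in rad, forces in N, time in s.
With the tool pointing down it reaches from about 0.325 to 0.875 m from the base axis. Payload 4.4 kg.
Tool frame: the origin (TCP) lies at the very end of the fingers, on their centre line; the grasp point (between the pads) lies 19 mm behind it (r.tcp_to_grasp is the distance from the TCP to the grasp point, in m); z points along the fingers, y is the line along which they close (so a half turn about z gives the same grasp; the last joint's range is limited). The gripper opens to 85 mm and grips with 20 to 120 N. Pads are 22 mm wide; open, the fingers measure 114 mm over their backs; the gripper's body (76 mm by 85 mm) begins 54 mm behind the grasp point. The pads swing forward as they close: fully open they stand 13 mm farther back than shut.
Start: joints at [-1.343, 0.207, 1.542, -0, 1.393, -0.15], TCP at [0.212, -0.534, 0.231] pointing down, gripper open.
Joint ranges: [-2.73, 2.73], [-0.86, 2.22], [0.23, 2.46], [-1.11, 4.25], [0.08, 2.63], [-2.82, 2.82]. Speed limits (rad/s): [2.79, 2.79, 3.14, 3.14, 3.14, 3.14].

## Interface

Orientations are given as a rotation vector (axis times angle).
In Python, from cell import r gives the robot as it stands. The module is installed in compiled form; this text tells all that it offers. Calls block until the motion is done:
- r.goto(position, orientation): joint-space move of the TCP to a pose.
- r.move_straight(position, max_speed=0.15, attitude=None): straight line of the TCP; attitude=None keeps the orientation; max_speed is the mean speed in m/s.
- r.set_joints(angles): joint-space move.
- r.move_gripper(opening, f_grip=None): finger opening in m; f_grip is the grip in N (None keeps the last); returns when the fingers have stopped.
- r.hold(seconds).
- r.solve_ik(position, orientation): joint angles nearest the present ones, or None.
- r.capture(name): name is "side" or "top" or "wrist"; returns the picture (480x640x3 uint8, red, green, blue); there is no depth.
- r.camera_params(name): a dict with "fx", "fy", "cx", "cy" (pixels), "rvec" (rotation vector, rad) and "tvec" (3), from world to camera coordinates, as OpenCV has them. Camera axes: x right, y down, z forward; pixel columns grow to the right and rows downward; lengths in m; the calibration is good to about 2 mm. A picture is of the moment at which its call begins: read the wrist's pose just before it. camera_params takes no time and is no camera call; for the wrist camera it gives the pose at the moment of the call.
A pose or a line that the arm cannot do raises r.Unreachable and nothing moves.
- r.close_job(): hands the job in; it is judged then, once.
Readings, each from a call of its own:
- r.current_clock(): time.
- r.current_joint_pos(): joint angles.
- r.current_joint_vel(): joint speeds.
- r.current_effort(): joint torques, N m.
- r.current_ee_pos(): TCP position.
- r.current_ee_rot(): TCP orientation.
- r.current_ft_force(): force on the tool from outside, world axes, zero at the start.
- r.current_wrist_torque(): the same for the moment, N m.
- r.current_width(): finger opening in m.
- r.current_grasp_force(): force on a finger pad.
Only numpy, scipy, OpenCV 4.12 (cv2) and the standard library are available. Lean on these libraries where they do the work, as an engineer would, in place of code of your own. Each camera call takes 0.05 s, during which the arm holds its last target. There are 200 camera calls.

## Working session

There is one attempt and no reset: what is moved stays moved. The work goes in short steps, each a Python script; the robot and the scene stay as the last script left them, time stands still between calls to the robot, and variables do not carry over. Pictures are saved under pics/ and viewed, at most 10 in all, crops included, and the job is handed in when it is done.

```bash
mkdir -p pics
python3 - <<'E'
from cell import r
import cv2
for n in("top","side"):
    im=r.capture(n); cv2.imwrite(f"pics/{n}0.png",im[:,:,::-1]); p=r.camera_params(n); print(n,{k:(v if isinstance(v,float) else list(map(lambda a:round(float(a),4),v)) if hasattr(v,'__len__') else v) for k,v in p.items()})
print(r.current_clock(),r.tcp_to_grasp,r.current_ee_rot())
E
```

```text
top {'fx': 437.64195476947066, 'fy': 437.64195476947066, 'cx': 320.8716491524271, 'cy': 243.21704107573407, 'rvec': [2.1028, -2.159, 0.114], 'tvec': [0.0139, 0.4988, 0.7576]}
side {'fx': 612.6545713985669, 'fy': 612.6545713985669, 'cx': 322.0174866204357, 'cy': 234.64481996665776, 'rvec': [0.7481, -2.695, 1.0048], 'tvec': [0.4032, 0.2653, 0.879]}
0.1 0.0187 [-3.08367004e+00 -5.89470418e-01  1.41687762e-04]
```

View pics/top0.png

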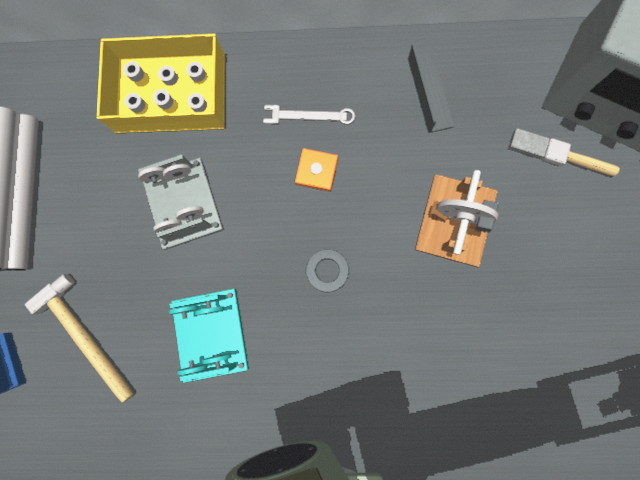

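View pics/side0.png

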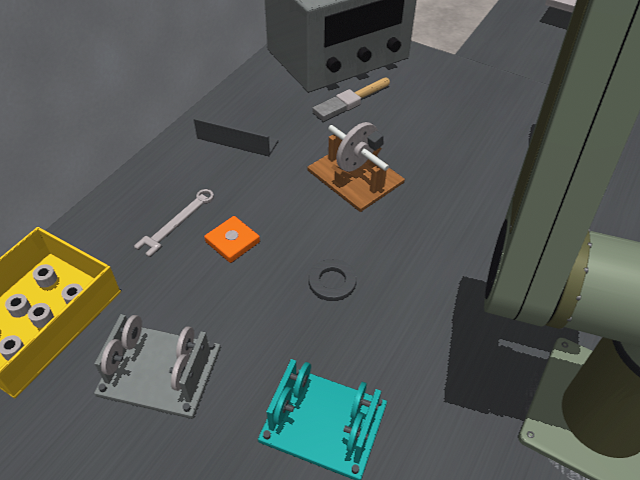

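Top: rest at about (458,220), shaft ends about (476,173)/(460,250), lug on the right side at (487,222); grey stand at about (180,202), ring (327,271), magnet (317,169). Side: the same, disc upright, stand at (160,365). Now I measure the details.

```bash
cat > h.py <<'E'
import numpy as np, cv2
from cell import r
def ray(n,px,p=None):
    p=p or r.camera_params(n); R=cv2.Rodrigues(np.array(p["rvec"],float))[0]; t=np.array(p["tvec"],float)
    d=R.T@np.array([(px[0]-p["cx"])/p["fx"],(px[1]-p["cy"])/p["fy"],1.]); return -R.T@t,d
def onz(n,px,z,p=None):
    c,d=ray(n,px,p); return c+d*(z-c[2])/d[2]
def tri(pa,pb):
    (a,u),(b,v)=ray("top",pa),ray("side",pb)
    s=np.linalg.lstsq(np.c_[u,-v],b-a,rcond=None)[0]; A=a+s[0]*u;B=b+s[1]*v
    return (A+B)/2,np.linalg.norm(A-B)
E
python3 - <<'E'
from h import *
t=cv2.imread("pics/top0.png"); s=cv2.imread("pics/side0.png")
a=cv2.resize(t[145:260,130:230],None,fx=4,fy=4,interpolation=cv2.INTER_CUBIC)
b=cv2.resize(t[160:275,405:505],None,fx=4,fy=4,interpolation=cv2.INTER_CUBIC)
cv2.imwrite("pics/c1.png",np.hstack([a,b]))
c=cv2.resize(s[305:420,90:225],None,fx=3,fy=3,interpolation=cv2.INTER_CUBIC)
d=cv2.resize(s[105:220,300:410],None,fx=3,fy=3,interpolation=cv2.INTER_CUBIC)
cv2.imwrite("pics/c2.png",np.hstack([c,d]))
print("rest shaft ends",onz("top",(476,173),.081),onz("top",(460,250),.081))
print("ring",onz("top",(327,271),.012),"mag",onz("top",(317,169),.018))
E
```

```text
rest shaft ends [ 0.60698489 -0.27134395  0.081     ] [ 0.47412805 -0.2349477   0.081     ]
ring [ 0.45016541 -0.00861143  0.012     ] mag [0.6441584  0.00527078 0.018     ]
```

View pics/c1.png

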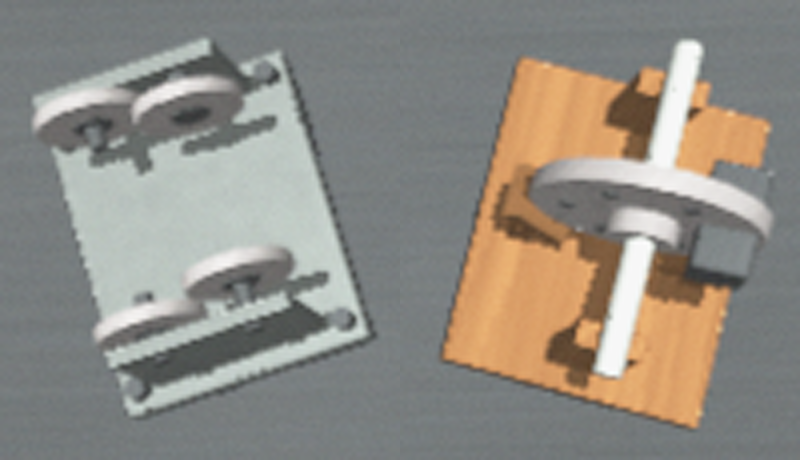

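View pics/c2.png

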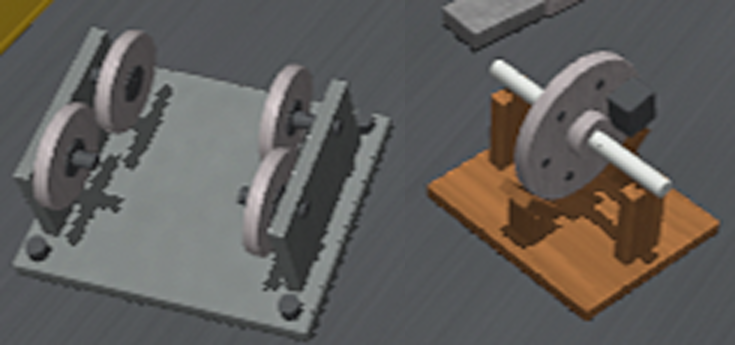

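Crops: stand base corners (4× crop) about (280,52), (371,335), (130,415). Rest base corners (522,58), (770,122), (697,428), (442,358), shaft ends (689,45)/(608,375), lug lower right at (722,250). Side-crop shaft ends are (497,66)/(667,187).

Run:
```python
from h import *
np.set_printoptions(precision=4,suppress=True)
T=lambda x,y:(130+(x+.5)/4-.5,145+(y+.5)/4-.5)
Rr=lambda x,y:(405+(x-400+.5)/4-.5,160+(y+.5)/4-.5)
C=lambda x,y:(90+x/3-.33,305+y/3-.33); D=lambda x,y:(300+(x-405)/3-.33,105+y/3-.33)
deg=lambda v:np.degrees(np.arctan2(v[1],v[0]))
a,b,c=[onz("top",T(*p),.012) for p in((280,52),(371,335),(130,415))]
print("stand top",(a+c)/2,np.linalg.norm(a-b),np.linalg.norm(b-c),deg(a-b),deg(c-b)-90)
# side: stand corners, base top: near-right, near-left, far-right
p,q,s=[onz("side",C(*k),.012) for k in((305,328),(15,265),(392,118))]
print("stand side",(q+s)/2,np.linalg.norm(p-q),np.linalg.norm(p-s),deg(q-p),deg(s-p))
k=[onz("top",Rr(*p),.01) for p in((522,58),(770,122),(697,428),(442,358))]
print("rest top",sum(k)/4,[np.linalg.norm(k[i]-k[i-1]).round(4) for i in range(4)],deg(k[0]-k[3]),deg(k[1]-k[2]),deg(k[0]-k[1])-90)
e1,g1=tri(Rr(689,45),D(497,66)); e2,g2=tri(Rr(608,372),D(667,186))
print("shaft",e1,e2,g1,g2,"mid",(e1+e2)/2,np.linalg.norm(e1-e2),deg(e1-e2))
f1,f2=onz("top",Rr(689,45),.077),onz("top",Rr(608,372),.075); print("shaft z",(f1+f2)/2,np.linalg.norm(f1-f2),deg(f1-f2))
```

```text
stand top [0.5892 0.2674 0.012 ] 0.1481410230608038 0.11975987615722897 17.982081608957383 16.947526065007835
stand side [0.5902 0.2683 0.012 ] 0.14609863703879772 0.11638011105228221 18.539056238919976 -73.51086346042189
rest top [ 0.54   -0.2525  0.01  ] [np.float64(0.1492), np.float64(0.1186), np.float64(0.1495), np.float64(0.1196)] -17.700261913088006 -17.300315060656565 -17.177623700280904
shaft [ 0.6125 -0.2732  0.0795] [ 0.4703 -0.2289  0.0809] 0.0027960125753791606 0.0008845304193921841 mid [ 0.5414 -0.251   0.0802] 0.14898530001484792 -17.28797747183035
shaft z [ 0.5412 -0.2526  0.076 ] 0.14804299375285346 -17.19916031302751
```

```bash
cat >> h.py <<'E'
from scipy.spatial.transform import Rotation as Ro
W=np.array([.5405,-.2525]); S=np.array([.5895,.2678])
def ori(deg):
    y=np.array([np.cos(np.radians(deg)),np.sin(np.radians(deg)),0]); z=np.array([0,0,-1.])
    return Ro.from_matrix(np.c_[np.cross(y,z),y,z]).as_rotvec()
E
python3 - <<'E'
from h import *
np.set_printoptions(precision=4,suppress=True)
for f in(0,180):
    for xy,a in((W,-17.3),(S,17.7)):
        print(f,a,r.solve_ik([*xy,.22],ori(a+f)),r.solve_ik([*xy,.105],ori(a+f)))
j=r.current_joint_pos()
best=min((0,180),key=lambda f:max(abs(r.solve_ik([*xy,.22],ori(a+f))[5]) if r.solve_ik([*xy,.22],ori(a+f)) is not None else 9 for xy,a in((W,-17.3),(S,17.7))))
print("flip",best); open("flip","w").write(str(best))
o=ori(-17.3+best)
r.move_gripper(.07,70); r.goto([*W,.19],o)
import cv2; cv2.imwrite("pics/w1.png",r.capture("wrist")[:,:,::-1])
print(r.current_clock(),r.current_ee_pos())
E
```

```text
0 -17.3 [-0.582   0.2607  1.4991 -0.      1.3817 -0.2801] [-0.582   0.3801  1.5978 -0.      1.1637 -0.2801]
0 17.7 [ 0.2929  0.3667  1.362   0.      1.413  -0.016 ] [ 0.2929  0.4761  1.4594  0.      1.2061 -0.016 ]
180 -17.3 None None
180 17.7 None None
flip 0
2.0583 [ 0.5401 -0.2538  0.1902]
```

View pics/w1.png

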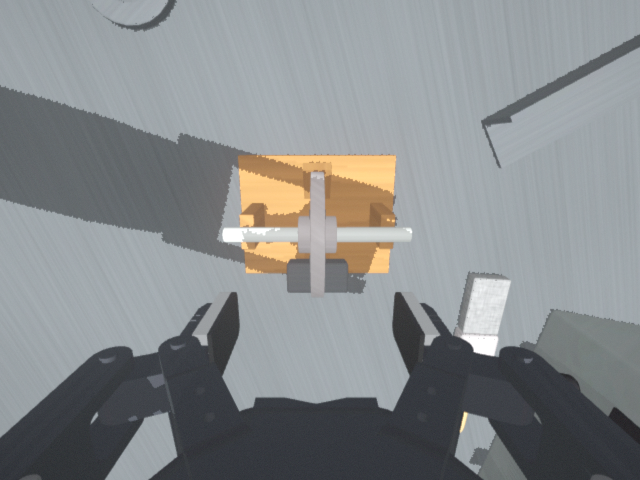

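The disc stands edge-on at column 317, midway between the fingers (237/393), with the shaft level at row 235; alignment is good. I grasp now.

Run:
```python
from h import *
np.set_printoptions(precision=4,suppress=True)
r.move_straight([*W,.0985],.08); print(r.current_ee_pos(),r.current_ft_force())
r.move_gripper(0.,75); print("w",r.current_width(),r.current_grasp_force(),r.current_ft_force(),r.current_ee_pos())
p0=r.current_ee_pos()
r.move_straight([p0[0],p0[1],.215],.08); r.hold(.3)
print("w",r.current_width(),r.current_grasp_force(),r.current_ft_force(),r.current_wrist_torque(),r.current_ee_pos(),r.current_clock())
cv2.imwrite("pics/w2.png",r.capture("wrist")[:,:,::-1])
```

```text
[ 0.5411 -0.2529  0.0993] [-0.7179 -0.7615  0.8904]
w 0.008738301230229307 74.66008186340332 [ 0.7427 -0.7816  0.7031] [ 0.541  -0.2527  0.0989]
w 0.008528365271358392 73.32147002220154 [ 0.1376 -0.1068 -7.8586] [ 0.0303 -0.055   0.0323] [ 0.5409 -0.2527  0.2148] 5.8333
```

View pics/w2.png

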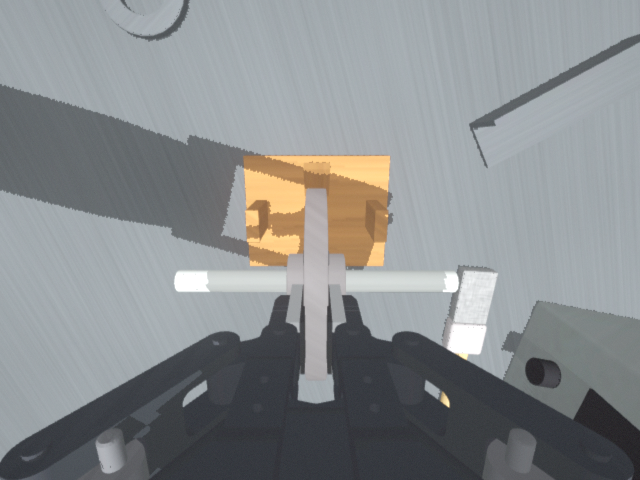

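The disc is held, with its shaft level at row 281 from (177,281) to (458,282) and the disc at column 316. I move over the stand and check.

Run:
```python
from h import *
np.set_printoptions(precision=4,suppress=True)
p=r.current_ee_pos()
a,b=[onz("wrist",q,p[2]-.0235) for q in((177,281),(458,282))]
print("wheel rel TCP",(a+b)/2-p,np.linalg.norm(a-b),np.degrees(np.arctan2(*(a-b)[1::-1])))
r.goto([*S,.215],ori(17.7)); r.hold(.3)
print(r.current_ee_pos(),r.current_clock(),r.current_width())
t=r.capture("top"); s=r.capture("side"); w=r.capture("wrist")
pp=r.camera_params("wrist")
c=[onz("wrist",q,.1915,pp) for q in((177,281),(458,282))]; print("wheel now",sum(c)/2)
cv2.imwrite("pics/m1.png",cv2.resize(np.hstack([w,s])[:,:,::-1],(800,300),interpolation=cv2.INTER_AREA))
cv2.imwrite("pics/w3.png",w[:,:,::-1])
```

```text
wheel rel TCP [ 0.0011 -0.0001 -0.0235] 0.15220181058329368 162.54517205844388
[0.5898 0.2671 0.215 ] 8.075 0.008547049053863215
wheel now [0.5904 0.2682 0.1915]
```

View pics/w3.png

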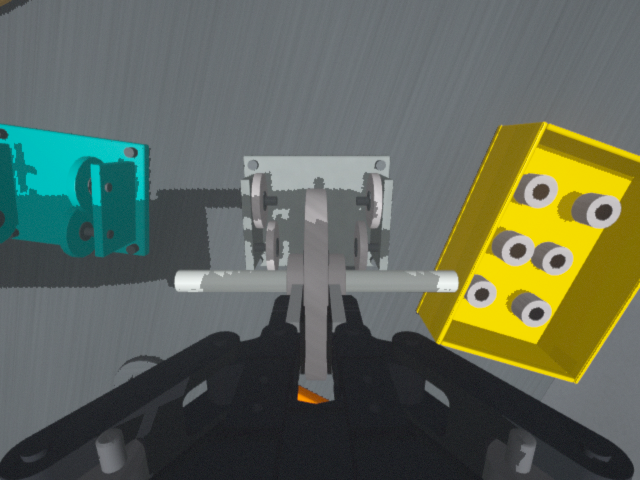

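The stand is level and centred under the disc: base corners (243,156)/(391,156) have their midpoint at 317 against the disc at 316. I check y from this edge, then lower by feel.

Run:
```python
from h import *
np.set_printoptions(precision=4,suppress=True)
a,b=[onz("wrist",q,.012) for q in((243,156),(391,156))]
u=(b-a)/np.linalg.norm(b-a); n=np.array([-u[1],u[0],0]); m=(a+b)/2; p=r.current_ee_pos()
if n@(p-m)<0:n=-n
print("stand wrist",m+.06*n,np.linalg.norm(a-b),np.degrees(np.arctan2(u[1],u[0])))
if np.linalg.norm((m+.06*n)[:2]-S)>.006: raise SystemExit("check")
f0=r.current_ft_force()[2]
r.move_straight([*S,.113],.08); r.hold(.2); print(r.current_ft_force(),f0)
z=.113
while z>.1035:
    z-=.001; r.move_straight([*S,z],.02); r.hold(.1); f=r.current_ft_force()
    print(round(z,4),r.current_ee_pos(),f,r.current_width())
    if f[2]-f0>5: break
print(r.current_clock())
```

```text
stand wrist [0.5908 0.2677 0.012 ] 0.1495511334584013 17.71682862913772
[ 0.1238 -0.1553 -7.8549] -8.04575870322158
0.112 [0.5895 0.2678 0.1119] [ 0.2299 -0.7514 -9.0366] 0.0085034491407366
0.111 [0.5895 0.2678 0.1109] [-0.196   0.6091 -8.3793] 0.00873536750549445
0.11 [0.5895 0.2678 0.11  ] [-0.1827  1.0327 -9.1122] 0.008679064683049527
0.109 [0.5895 0.2678 0.109 ] [ 0.2901  0.2785 -8.5821] 0.008911723243799144
0.108 [0.5894 0.2678 0.1079] [ 0.7555  0.2455 -8.6859] 0.008834225274033547
0.107 [0.5895 0.2678 0.107 ] [-0.2956  0.9453 -8.2114] 0.008586125852504003
0.106 [0.5897 0.2677 0.1061] [ 0.5828 -0.2075 -7.0497] 0.008906517083865128
0.105 [0.5898 0.2676 0.1057] [ 0.3256 -1.3235 -2.4667] 0.008563449066094605
12.65
```

Run:
```python
from h import *
r.hold(.3); r.move_gripper(.075); print(r.current_ee_pos(),r.current_ft_force(),r.current_width())
r.move_straight([*S,.25],.1); r.goto([.5,.05,.28],ori(0)); r.hold(3.5)
print(r.current_clock())
t=r.capture("top"); s=r.capture("side")
a=cv2.resize(t[130:280,120:240],(480,600),interpolation=cv2.INTER_CUBIC)
b=cv2.resize(s[280:430,80:160+0],(320,600),interpolation=cv2.INTER_CUBIC)
b=cv2.resize(s[270:430,80:230],(320,341),interpolation=cv2.INTER_CUBIC); b=np.vstack([b,np.zeros((259,320,3),np.uint8)])
cv2.imwrite("pics/f.png",np.hstack([a,b])[:,:,::-1])
r.hold(.5); t2=r.capture("top"); print("motion",np.abs(t2.astype(int)-t)[130:280,120:240].max())
```

```text
[0.58953504 0.26790273 0.10504588] [0.21661177 0.0900133  0.55097588] 0.07531156818973773
19.6333
motion 11
```

View pics/f.png

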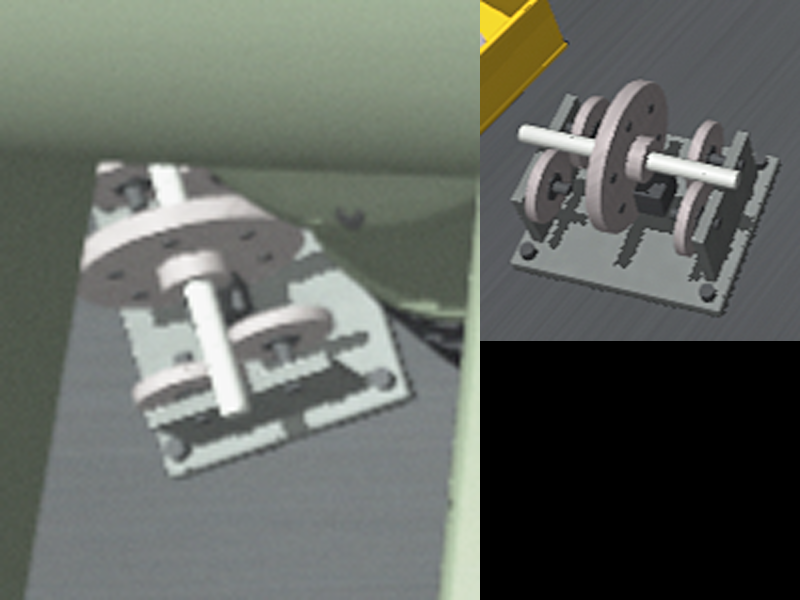

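The side crop shows the shaft in the dips of both roller pairs, with the lug under the hub at (655,195). I wait a little, confirm nothing moves, and hand in.

Run:
```python
from h import *
r.hold(2); s=r.capture("side").astype(int); r.hold(.45); d=np.abs(r.capture("side")-s)[270:430,80:230]
r.hold(.6); d2=np.abs(r.capture("side")-s)[270:430,80:230]
print(d.max(),d2.max(),r.current_clock())
if max(d.max(),d2.max())<25: print(r.close_job())
```

```text
6 5 23.4833
the job is handed in; nothing more can be done
None
```

The crank disc lies on the grey stand's rollers, at rest with its lug hanging down as far as the side picture shows (I did not measure the angle), and the job was handed in at 23.5 s; the arm's path stayed clear of the ring and magnet, though I did not re-check their positions afterwards.

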